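Quarter-turn the filing block on the jig's corner post and seat it

TASK

The square filing block lies on the steel jig with its groove crossing the way the rail runs. Without lifting it, slide it up to the jig's round corner post and push it round against the post, a quarter turn, until its side lies flat along the rail; then slide it along the rail to the end stop, press it there with a light steady push (about 10 N felt at the stop) for a second, and leave it fully home, flush with rail and stop, groove in line with the gap between the stop's two brass blocks. Be gentle: never press it against post, rail or stop with more than 25 N, and leave the jar, cup and screwdriver alone.

Things in the scene. Friction and masses are not known exactly. Their poses are not given: they have to be found in the camera images.
- jig: Fixed dark steel bed plate, 210 (x) x 400 (y) x 12 mm thick, flat on the bench. Origin: on the bench plane under the axis of the corner post; z up. The plate spans x -160..50, y -190..210 mm. On its top (12 mm up) stand post, rail and end stop, all rigid. +x points to the rail side; the rail runs from the post towards -y, to the end stop.
- post: Round upright corner post, fixed, 16 mm diameter, 40 mm tall, in a hard grey rubber sleeve that grips the block (friction about 1.2). Origin: centre of its foot on the plate top, at jig x 0, y 0. Its -x tangent is in line with the rail's face. During the turn the touching point creeps some 15-30 mm along the block's side.
- rail: Fixed straight steel rail, 20 mm wide (x), 130 mm long (y), 20 mm tall, spanning jig y -10..-140 mm. Its flat guiding face looks to -x and lies at jig x = -8 mm. Origin: same point and axes as the post's foot.
- stop: Fixed steel end stop bar across the rail's far end, jig x -98..-18 mm, 18 mm wide, 20 mm tall, with two brass blocks (12 mm wide, 16 mm gap) on top, reaching 36 mm above the plate. Its flat face looks to +y and lies at jig y = -125 mm. Origin: same point and axes as the post's foot.
- home (a point): Point on the jig's plate top, at jig x -58, y -75 mm, axes as the jig's: where the centre of the block's underside is when the block is flush with both rail and stop.
- block: Loose square aluminium block, 100x100x30 mm, 0.55-0.9 kg, too wide to grip; origin: centre of underside. Groove 10 wide, 6 deep across the middle of its top along its x. Starts at jig x -28..-12, y 85..125 mm, x within 0.25 rad of jig x, its -y side towards the post. Turn it 90 deg counter-clockwise seen from above. Sliding it on the plate takes about 1.5-4 N (smooth, friction about 0.35).
- jar: Loose amber jar with black cap, 56 mm diameter, 75 mm tall, on the bench beyond the jig; origin at the centre of its underside. Leave alone.
- cup: Loose steel cup, 70 mm diameter, 60 mm tall, on the bench past the stop end of the jig; origin at the centre of its underside. Leave alone.
- driver: Loose screwdriver with a red handle, 200 mm long, 26 mm thick, lying on the bench beyond the rail, roughly along jig y; origin under its middle. Leave alone.
Things that resemble listed ones, but are neither listed nor needed, are in the scene too. There is more than one size of the block; the job needs the middle-sized.

How it is judged:
On the way, in this order (a step that is already met when the one before it is completed fails the run):
1. the block is part-way round (30 to 60 degrees still to go) and bears on the corner post (angle between the x axis of block and the y axis of jig, either way round between 0.5 and 1.1 rad and contact force between block and post above 0.5 N), for 0.15 s.
2. the quarter turn is done: the block's side lies flat along the rail, not yet at the stop (angle between the x axis of block and the y axis of jig, either way round below 0.08 rad and x of block in the frame of home between -0.004 and 0.004 m and y of block in the frame of home above 0.005 m), for 0.2 s.
3. the block is held against the end stop with a light push, 5 to 16 N at the stop, while along the rail (angle between the x axis of block and the y axis of jig, either way round below 0.05 rad and x of block in the frame of home between -0.0025 and 0.0025 m and contact force between block and stop between 5 and 16 N), for 0.4 s.
At the end, for the whole second after the job is handed in: The block lies at rest and flat on the plate, its groove along the rail within 0.03 rad, its sides within 2 mm of flush with both the rail and the end stop (angle between the x axis of block and the y axis of jig, either way round below 0.03 rad and x of block in the frame of home between -0.002 and 0.002 m and y of block in the frame of home between -0.002 and 0.002 m and z of block in the frame of home between -0.003 and 0.003 m and linear speed of block below 0.01 m/s and angle between block's own z axis and vertical below 0.03 rad); the robot touches nothing.
It fails at once if the block is pressed against the corner post with more than 25 N (contact force between block and post above 25 N).
It fails at once if the block is pressed against the rail with more than 25 N (contact force between block and rail above 25 N).
It fails at once if the block is pressed against the end stop with more than 25 N (contact force between block and stop above 25 N).
It fails at once if the block is lifted or tipped off the plate (z of block in the frame of home above 0.012 m or angle between block's own z axis and vertical above 0.2 rad).
It fails at once if the jar, cup or screwdriver is disturbed (moved more than 15 mm) (distance of any of jar, cup, driver from where it was at the start of the episode above 0.015 m).
It also fails if it takes over 72 s, if anything falls off the work surface, if the arm or the gripper's body presses on something with over 40 N, if the wrist force passes 120 N, or if a joint passes its speed limit or range.

ROBOT

A 6-joint arm with a two-finger parallel gripper is mounted at the origin on the work surface. World frame = base frame: x ahead of the robot, y to its left, z up, the work surface at z = 0. Lengths are in m, angles in rad, forces in N, time in s.
With the tool pointing down it reaches from about 0.375 to 0.9 m from the base axis. Payload 3.1 kg.
Tool frame: the origin (TCP) lies at the centre of the arm's flange, where the gripper is bolted on; the fingertips stand robot.tip_extent ahead of it and the grasp point (between the pads) lies 164 mm ahead of it (robot.tip_extent is the distance from the TCP to the fingertips, in m); z points along the fingers, y is the line along which they close (so a half turn about z gives the same grasp; the last joint's range is limited). The gripper opens to 87 mm and grips with 3 to 60 N. Pads are 19 mm wide; open, the fingers measure 117 mm over their backs; the gripper's body (75 mm by 190 mm) begins 51 mm behind the grasp point.
Start: joints at [-1.452, 0.527, 1.433, -0, 1.181, -0.178], TCP at [0.183, -0.597, 0.405] pointing down, gripper open.
Joint ranges: [-3.08, 3.08], [-0.75, 2.2], [0.22, 2.44], [-1.43, 4.57], [0, 2.65], [-2.85, 2.85]. Speed limits (rad/s): [2.79, 2.79, 3.14, 3.14, 3.14, 3.14].

INTERFACE

Orientations are given as a unit quaternion [x, y, z, w].
In Python, from rig import get_obs, camera, hand_in, cut_out, robot gives the robot as it stands.
- The arm moves only by the tool step_arm, never from a script. Its argument "rows" is a list of rows, each a list of 6 numbers: the shift along the world's x, y, z in m, then the turn, a rotation vector about the world's x, y, z in degrees. A call has 1 to 12 rows; each row shifts and turns the commanded pose from where the row before left it; what a row does not reach is not made up. A row lasts 1/8 s, in which the tool goes at most 62.5 mm and 10.7 degrees, less where a joint would pass 70% of its speed; a pose out of reach is approached as far as the arm can. A call is refused whole if a number of a shift passes 0.0625 or a number of a turn 10.7, either way. A call with a gripper value outside its range is refused whole. "jaw" is the finger opening in m, from 0 to 0.087, set as the call begins (left out, the last holds). The fingers move at their own pace and stop on an object; "squeeze" is the grip in N (left out, the last holds). Time passes only in rows, so rows that do not move let the fingers close. It gives the time, the measured TCP pose, the force, the opening and the grip force at its end, in the units of the state.
- get_obs(): the state, without advancing time (a new reading comes with each control period).
- camera(name): name is "side" or "top"; returns a dict with "pixels" (480x640x3 uint8, blue, green, red), "depth" (480x640 float32, m along the optical axis (not along the pixel's ray), 0 where there is no reading), "fov_y" (degrees; the focal length in pixels is half the picture's height over the tangent of half this angle, whatever the lens; pixels are square), "cx", "cy" (the principal point, pixels), "k1" (the pictures are not rectified: a ray, as slopes to the right and down, at radius r is drawn at 1 + k1 r^2 times it, then the intrinsics apply), "extrinsics" (4x4, takes a point from camera to world coordinates). Camera axes: x right, y up, looking along -z (the intrinsics and any distortion apply to the point x, -y, -z); pixel columns grow to the right and rows downward; lengths in m; the calibration is good to about 2 mm. A picture is of the moment at which its call begins.
- hand_in(): hands the job in; it is judged then, once.
Trained networks look in the newest picture that a camera, given by its name, has taken for a name from the list of things; names that differ only in an ending like _2 or _b are one class to them, and where a whole thing is asked for, a point or a joint stands for the part that bears it (a point fixed in the world has none). Each returns a list of dicts, best first, with "confidence" (0 to 1); they miss things now and then, are a little off and sometimes report something else, mostly with a low value. They report only what shows in the picture. A call takes as long as a camera call. They do not tell look-alikes from the thing itself.
- cut_out(label, camera): "region" (480x640 bool, what is visible of it) and "extent" ([centre column, centre row, width, height] in pixels, round what is visible of it).
The state is a dict: "time": time; "q": joint angles; "joint_velocities": joint speeds; "joint_torque": joint torques, N m; "position": TCP position; "tool_rot": TCP orientation; "ft_force": force on the tool from outside, world axes, zero at the start; "moment": the same for the moment, N m; "grip_width": finger opening in m; "grip_force": force on a finger pad.
Only numpy, scipy, OpenCV 4.12 (cv2) and the standard library are available. Lean on these libraries where they do the work, as an engineer would, in place of code of your own. Each camera call takes 0.05 s, during which the arm holds its last target. There are 200 camera calls.

## Working session

There is one attempt and no reset: what is moved stays moved. The work goes in short steps, Python scripts to look and compute and a tool call to move; the robot and the scene stay as the last step left them, time stands still between calls to the robot, and variables do not carry over. Pictures are saved under pics/ and viewed, at most 10 in all, crops included, and the job is handed in when it is done.

Besides the shell and the picture viewer there is one more tool, called after ">>>" by a JSON object that holds its "fn" and its "kwargs". step_arm: Moves the arm, as the interface text tells. Its arguments: {"type":"object","properties":{"rows":{"type":"array"},"jaw":{"type":"number"},"squeeze":{"type":"number"}},"required":["rows"]}

```bash
ls; mkdir -p pics; python3 - <<'E'
from rig import get_obs,camera,robot,cut_out
import cv2,numpy as np
print(get_obs()); print(robot.tip_extent)
for c in("top","side"):
    d=camera(c); cv2.imwrite(f"pics/{c}0.png",d["pixels"])
    print(c,{k:v for k,v in d.items() if k not in("pixels","depth")})
    for l in("block","jig","post","rail","stop","jar","cup","driver"):
        print(l,[(round(r["confidence"],2),np.round(r["extent"]).tolist()) for r in cut_out(l,c)])
E
```

```text
pics
{'time': 0.0, 'q': array([-1.45145210e+00,  5.28450224e-01,  1.43391675e+00,  1.42055145e-05,
        1.18136090e+00, -1.78513949e-01]), 'joint_velocities': array([ 0.00028855,  0.000556  , -0.00097464, -0.00198272,  0.00160861,
        0.00073625]), 'joint_torque': array([-5.33428356e-04, -4.40047073e+01, -1.76593727e+01,  6.33569062e-02,
        5.82197669e-02, -1.56249766e-04]), 'position': array([ 0.18340025, -0.59712268,  0.4037764 ]), 'tool_rot': array([ 9.88930384e-01,  1.48376400e-01,  3.81456250e-05, -1.06694735e-03]), 'ft_force': array([ 0.53593244, -0.01939836,  0.05188857]), 'moment': array([-0.00485529,  0.03090921, -0.01323968]), 'grip_force': 0.0, 'grip_width': 0.08714935684686072}
0.1822
top {'fov_y': 57.526100737312184, 'cx': 321.2397930398786, 'cy': 239.32548410178154, 'k1': -0.07792690246459405, 'extrinsics': array([[ 0.02841155,  0.99349108, -0.11030985,  0.54358896],
       [-0.99958667,  0.02872237,  0.00122935,  0.06043239],
       [ 0.00438971,  0.11022932,  0.99389649,  0.81836126],
       [ 0.        ,  0.        ,  0.        ,  1.        ]])}
block [(0
[... 669 characters left out ...]
 [-0.63554413, -0.49838131,  0.58966069,  0.71863863],
       [-0.02205054,  0.77515086,  0.63139126,  0.74295174],
       [ 0.        ,  0.        ,  0.        ,  1.        ]])}
block [(0.81, [228.0, 340.0, 59.0, 50.0]), (0.62, [199.0, 264.0, 87.0, 74.0]), (0.61, [335.0, 275.0, 71.0, 57.0]), (0.37, [390.0, 287.0, 224.0, 140.0])]
jig [(0.93, [391.0, 285.0, 225.0, 142.0])]
post [(0.68, [378.0, 248.0, 5.0, 21.0])]
rail [(0.56, [406.0, 236.0, 52.0, 31.0]), (0.21, [389.0, 285.0, 224.0, 142.0])]
stop [(0.78, [449.0, 245.0, 32.0, 30.0])]
jar [(0.66, [292.0, 243.0, 27.0, 45.0]), (0.22, [391.0, 286.0, 222.0, 149.0])]
cup [(0.87, [487.0, 210.0, 32.0, 41.0])]
driver [(0.8, [389.0, 205.0, 68.0, 39.0])]
```

View pics/top0.png

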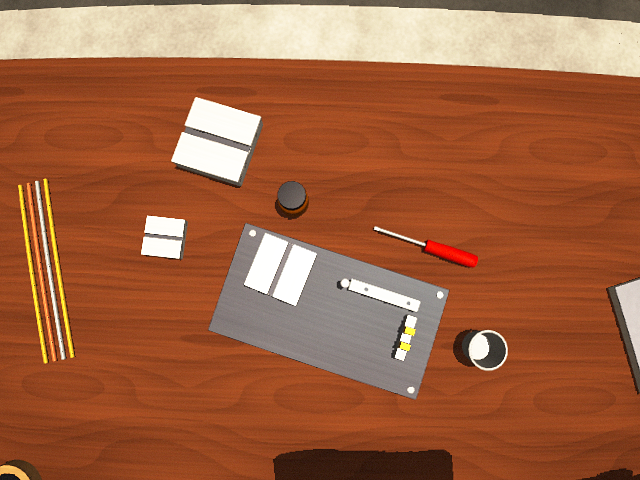

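View pics/side0.png

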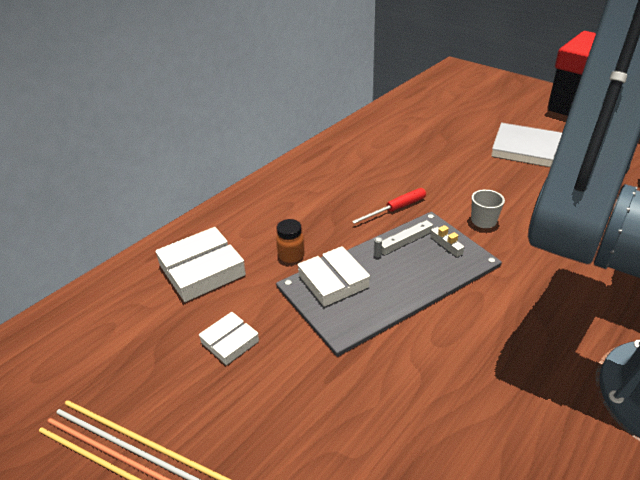

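Blocks seen in the top view: large at (218,144), small at (164,237), and one lying on the jig at (283,270). The last is middle-sized and on the plate by the post, so it fits. Next I measure it and crop to confirm.

```bash
cat > h.py <<'E'
import numpy as np,cv2
from rig import camera,cut_out,get_obs
def world(d,uv=None,z=None):
    """world xyz of every pixel (depth), in 480x640x3"""
    f=240/np.tan(np.radians(d["fov_y"]/2)); K=np.array([[f,0,d["cx"]],[0,f,d["cy"]],[0,0,1.]])
    v,u=np.mgrid[0:480,0:640]
    p=np.stack([u,v],-1).reshape(-1,1,2).astype(float)
    n=cv2.undistortPoints(p,K,np.array([d["k1"],0,0,0.])).reshape(480,640,2)
    D=d["depth"]; c=np.stack([n[...,0]*D,-n[...,1]*D,-D],-1); E=d["extrinsics"]
    W=c@E[:3,:3].T+E[:3,3]; W[D<=0]=np.nan; return W
def rect(P):
    (c,s,a)=cv2.minAreaRect(P.astype(np.float32)*1000); return np.round(c,1),np.round(s,1),round(a,2)
def rot(a): return np.array([[np.cos(a),-np.sin(a)],[np.sin(a),np.cos(a)]])
def fitblock(d,prior=None,zr=(.036,.048),xy=(.55,.05),R=.12):
    W=world(d); m=(W[...,2]>zr[0])&(W[...,2]<zr[1])&(np.hypot(W[...,0]-xy[0],W[...,1]-xy[1])<R)
    m=cv2.morphologyEx(m.astype(np.uint8),cv2.MORPH_OPEN,np.ones((3,3)))
    n,l,s,_=cv2.connectedComponentsWithStats(cv2.morphologyEx(m,cv2.MORPH_CLOSE,np.ones((9,9)))); k=1+np.argmax(s[1:,4])
    m=(m>0)&(l==k); return rect(W[m][:,:2]),np.median(W[m][:,2]),m
E
cat > m.py <<'E'
from h import *
for c in("top","side"):
    d=camera(c); W=world(d)
    for l in("block","jig","post","rail","stop","jar","cup","driver"):
        rs=cut_out(l,c)
        for r in rs:
            if r["confidence"]<.4: continue
            m=cv2.erode(r["region"].astype(np.uint8),np.ones((2,2)))>0
            P=W[m]; P=P[np.isfinite(P[:,2])]
            if len(P)<5: continue
            z=np.percentile(P[:,2],[5,50,97]); 
            top=P[P[:,2]>z[2]-.006] if l!="jig" else P[abs(P[:,2]-.012)<.005]
            print(c,l,round(r["confidence"],2),np.round(z*1000,1),rect(top[:,:2]))
    if c=="top": cv2.imwrite("pics/crop.png",cv2.resize(d["pixels"][210:410,195:475],None,fx=2.8,fy=2.8,interpolation=cv2.INTER_CUBIC))
E
python3 m.py
```

```text
top block 0.94 [22.5 38.9 41.6] (array([811.7, 259.8]), array([130.3, 131.3]), 74.12)
top block 0.75 [36.3 41.6 44.2] (array([573.7, 130.3]), array([98. , 98.4]), 69.47)
top jig 0.86 [ 9.6 12.1 32.4] (array([502.9,  41.6]), array([400.8, 210.5]), 73.39)
top jig 0.43 [36.3 41.6 44.2] (array([622.6, 111.4]), array([0., 0.]), 0.0)
top post 0.63 [50.5 52.3 54.3] (array([552.7,  15.4]), array([11.2, 12.5]), 47.46)
top rail 0.98 [29.6 31.8 34.4] (array([533.2, -56.1]), array([125.8,  19.2]), 72.86)
top stop 0.95 [29.3 32.9 49.9] (array([460.1, -94.7]), array([17.7, 40.1]), 73.53)
top jar 0.9 [33.5 74.1 76.8] (array([700.8, 112.4]), array([45.7, 45.3]), 1.68)
top cup 0.66 [ 3.7 29.1 61.1] (array([ 444. , -233.4]), array([67.9, 67.7]), 50.15)
top cup 0.49 [ 9.7 12.1 32.4] (array([528.2,  34.5]), array([317.2, 110.6]), 67.89)
top driver 0.97 [17.7 23.6 27.3] (array([ 612.8, -180. ]), array([98.4, 20.6]), 72.85)
side block 0.97 [ 7.7 37.2 40.4] (array([810.7, 262.5]), array([132.5, 132.8]), 73.19)
side block 0.63 [ 4.2 20.1 23.3] (array([626.7, 354.1]), array([73.2, 73.6]), 85.43)
side block 0.6 [17.8 39.9 43. ] (array([574.1, 134.2]), array([100.,  99.]), 69.8)
side jig 0.65 [ 8.1 11.  31.7] (array([502.4,  43.3]), array([401.8, 210.5]), 73.33)
side post 0.68 [19.2 36.6 52.4] (array([550.7,  22.2]), array([9.1, 6.6]), 79.62)
side rail 0.61 [13.  28.7 33.1] (array([529.4, -52.4]), array([130. ,  31.6]), 72.16)
side stop 0.78 [12.1 29.8 47.5] (array([460.2, -93.9]), array([21.2, 42.2]), 74.67)
side stop 0.52 [13.1 28.6 33.1] (array([533. , -53.1]), array([129.4,  20.3]), 73.39)
side jar 0.69 [ 5.6 47.8 75.4] (array([700.3, 118. ]), array([45.6, 45.2]), 3.41)
side cup 0.75 [ 6.5 39.3 59.3] (array([ 441.6, -232.7]), array([65.7, 68.1]), 28.48)
side driver 0.87 [ 8.3 19.  25.6] (array([ 609.6, -178.5]), array([100.3,  19.2]), 76.17)
```

View pics/crop.png

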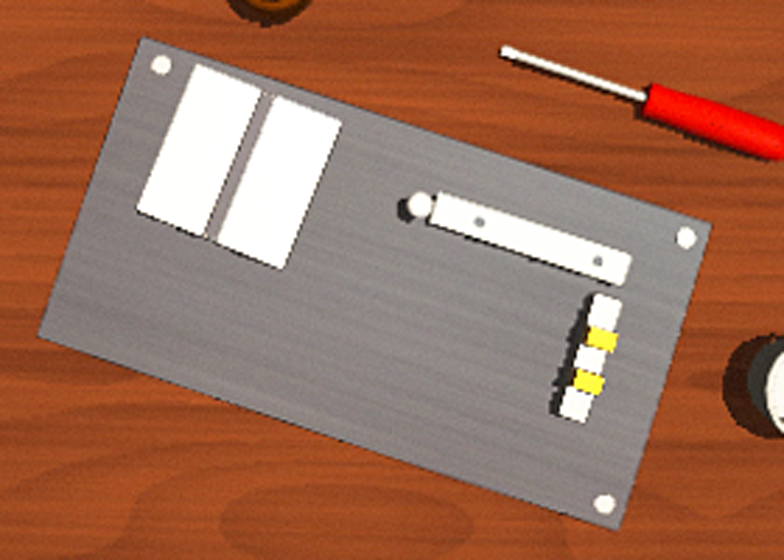

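The crop confirms it. The block on the plate (crop ~(240,165)) is about 100 mm square with its groove crossing the rail direction. The post is at (418,205), the rail at (530,238) and the stop at (590,357). From both views, the jig origin is ≈ (552.5, 17.1) mm with yaw −16.65°. The block sits at jig (−12, 116) with yaw −3.75°.

I'll open the fingers to a two-point pusher and go behind the block.

>>> {"fn": "step_arm", "kwargs": {"rows": [[0.0233,0.0447,-0.004,0,0,2.92],[0.0233,0.0447,-0.004,0,0,2.92],[0.0233,0.0447,-0.004,0,0,2.92],[0.0233,0.0447,-0.004,0,0,2.92],[0.0233,0.0447,-0.004,0,0,2.92],[0.0233,0.0447,-0.004,0,0,2.92],[0.0233,0.0447,-0.004,0,0,2.92],[0.0233,0.0447,-0.004,0,0,2.92],[0.0233,0.0447,-0.004,0,0,2.92],[0.0233,0.0447,-0.004,0,0,2.92],[0.0233,0.0447,-0.004,0,0,2.92],[0.0233,0.0447,-0.004,0,0,2.92]], "jaw": 0.06}}

```text
time: 3.3
position: [0.4638, -0.0596, 0.3569]
tool_rot: [0.898, 0.44, 0.0, 0.0]
ft_force: [0.9, 0.2, 0.0]
grip_width: 0.06
grip_force: 0.0
```

>>> {"fn": "step_arm", "kwargs": {"rows": [[0.0233,0.0447,-0.004,0,0,2.92],[0.0233,0.0447,-0.004,0,0,2.92],[0.0233,0.0447,-0.004,0,0,2.92],[0.0233,0.0447,-0.004,0,0,2.92],[0.0233,0.0447,-0.004,0,0,2.92],[0.0233,0.0447,-0.004,0,0,2.92],[0,0,0,0,0,0],[0,0,0,0,0,0]]}}

```text
time: 4.3
position: [0.6023, 0.207, 0.3324]
tool_rot: [0.821, 0.571, -0.001, -0.0]
ft_force: [-0.2, 0.0, -0.4]
grip_width: 0.0598
grip_force: 0.0
```

```bash
cat >> h.py <<'E'
from scipy.spatial.transform import Rotation as Rn
O=np.array([552.5,17.1]); JY=-16.65; RJ=rot(np.radians(JY))
def jig(p): return np.round((np.asarray(p)[:2]-O)@RJ,1)
def st():
    o=get_obs(); R=Rn.from_quat(o["tool_rot"]).as_matrix()
    f=o["ft_force"]; print("t",round(o["time"],2),"pos",np.round(o["position"]*1000,1),"jig",jig(o["position"]*1000),"toolx yaw-jigy",round(np.degrees(np.arctan2(R[1,0],R[0,0]))-90-JY,2),"tilt",np.round(R[:2,2],4),"F jig",np.round(f[:2]@RJ,2),round(f[2],2),"w",round(o["grip_width"],4),"q",np.round(o["q"],2))
def bl(xy,c=("top","side")):
    for k in c:
        d=camera(k); (c0,s,a),z,m=fitblock(d,xy=xy); print(k,"block jig",jig(c0),s,"yaw",round(((a-JY+45)%90)-45,2),round(z*1000,1))
E
python3 -c "
from h import *
st(); bl((.573,.132))"
```

```text
t 4.3 pos [602.3 207.  332.4] jig [ -6.7 196.2] toolx yaw-jigy -3.7 tilt [-0.0014 -0.0008] F jig [-0.22 -0.03] -0.43 w 0.0598 q [ 0.16  0.63  1.47 -0.    1.05  0.51]
top block jig [-11.1 115.8] [100.5 100.3] yaw -3.6 41.7
side block jig [-10.5 117.3] [101.2 104.3] yaw -3.28 40.7
```

>>> {"fn": "step_arm", "kwargs": {"rows": [[0,0,-0.032,0,0,0],[0,0,-0.032,0,0,0],[0,0,-0.032,0,0,0],[0,0,-0.032,0,0,0],[-0.0023,-0.0077,0,0,0,0],[-0.0015,-0.0048,0,0,0,0],[-0.0015,-0.0048,0,0,0,0],[-0.0015,-0.0048,0,0,0,0]]}}

```text
time: 5.4
position: [0.5969, 0.1851, 0.2065]
tool_rot: [0.821, 0.57, 0.002, 0.001]
ft_force: [1.1, 4.8, 3.3]
grip_width: 0.0604
grip_force: 2.0
```

>>> {"fn": "step_arm", "kwargs": {"rows": [[-0.0015,-0.0048,0,0,0,0],[-0.0015,-0.0048,0,0,0,0],[-0.0015,-0.0048,0,0,0,0],[-0.0015,-0.0048,0,0,0,0],[-0.0015,-0.0048,0,0,0,0],[-0.0015,-0.0048,0,0,0,0],[-0.0015,-0.0048,0,0,0,0],[-0.0015,-0.0048,0,0,0,0]]}}

```text
time: 6.4
position: [0.5838, 0.1463, 0.2046]
tool_rot: [0.821, 0.571, -0.0, -0.0]
ft_force: [0.2, 3.4, 1.8]
grip_width: 0.0601
grip_force: 1.9
```

```bash
python3 -c "
from h import *
st(); bl((.565,.1))"
```

```text
t 6.4 pos [583.8 146.3 204.6] jig [ -7.1 132.7] toolx yaw-jigy -3.73 tilt [-0.0006 -0.    ] F jig [-0.79  3.35] 1.82 w 0.0601 q [ 0.06  0.78  1.63 -0.    0.74  0.42]
top block jig [-14.   59.1] [ 76.9 100.2] yaw -3.4 41.7
side block jig [-33.7  52.2] [ 76.4 138.6] yaw -43.84 40.8
```

>>> {"fn": "step_arm", "kwargs": {"rows": [[-0.0011,-0.0038,0,0,0,0],[-0.0011,-0.0038,0,0,0,0],[-0.0006,-0.0019,0,0,0,0],[0,0,0,0,0,0]]}}

```text
time: 7.0
position: [0.5809, 0.1368, 0.2045]
tool_rot: [0.821, 0.571, -0.001, -0.0]
ft_force: [-0.3, 1.2, -1.0]
grip_width: 0.0597
grip_force: 0.5
```

>>> {"fn": "step_arm", "kwargs": {"rows": [[-0.0003,-0.001,0,0,0,0],[-0.0003,-0.001,0,0,0,0]]}}

```text
time: 7.25
position: [0.5805, 0.1352, 0.2045]
tool_rot: [0.821, 0.571, -0.0, -0.0]
ft_force: [1.0, 3.0, -1.1]
grip_width: 0.0602
grip_force: 1.3
```

```bash
python3 -c "
from h import *
st(); bl((.565,.1),('top',))"
```

```text
t 7.25 pos [580.5 135.2 204.5] jig [ -7.  121.1] toolx yaw-jigy -3.72 tilt [-0.0004  0.0001] F jig [0.07 3.16] -1.09 w 0.0602 q [0.04 0.77 1.64 0.   0.73 0.4 ]
top block jig [-13.8  44.9] [ 71.3 100.2] yaw -3.73 41.8
```

>>> {"fn": "step_arm", "kwargs": {"rows": [[0.0034,0.0115,0,0,0,0],[-0.0182,0.0055,0,0,0,0],[-0.0182,0.0055,0,0,0,0],[0,0,0,0,0,0],[0,0,0,0,0,0]], "jaw": 0.0}}

```text
time: 7.92
position: [0.5486, 0.1578, 0.205]
tool_rot: [0.821, 0.571, 0.001, 0.001]
ft_force: [0.3, 0.5, 0.2]
grip_width: 0.0182
grip_force: 0.0
```

```bash
cat > arc.py <<'E'
from h import *
def path(th,c0,th0,b,h=120.):
    t=np.radians(th); c=c0-8*np.radians(np.array(th)-th0)
    n=np.stack([-np.sin(t),np.cos(t)],-1); e=np.stack([np.cos(t),np.sin(t)],-1)
    return h*n+(b-c)[:,None]*e
def rows(P,yaws,z=0,zrow=None):
    o=get_obs(); p0=jig(o["position"]*1000)
    R=Rn.from_quat(o["tool_rot"]).as_matrix(); y0=np.degrees(np.arctan2(R[1,0],R[0,0]))-90-JY
    Q=np.vstack([p0,P]); D=np.diff(Q,axis=0)@RJ.T/1000; dy=np.diff(np.r_[y0,yaws])
    print("start",p0,round(y0,2))
    for i in range(0,len(D),12): print([[round(a,4),round(b,4),0,0,0,round(k,1)] for (a,b),k in zip(D[i:i+12],dy[i:i+12])])
E
python3 -c "
from arc import *
st(); bl((.555,.07),('top',))
th=np.arange(-3.7,45,2.0); rows(path(th,16.6,-3.7,-32),th)"
```

```text
t 7.92 pos [548.6 157.8 205. ] jig [-44.  133.7] toolx yaw-jigy -3.7 tilt [ 0.002  -0.0001] F jig [0.12 0.52] 0.22 w 0.0182 q [ 0.08  0.75  1.71 -0.    0.68  0.44]
top block jig [-13.3  55.9] [ 93.8 100.3] yaw -3.67 41.7
start [-43.8 133.6] -3.72
[[np.float64(-0.0002), np.float64(-0.0111), 0, 0, 0, np.float64(0.0)], [np.float64(-0.0042), np.float64(-0.0003), 0, 0, 0, np.float64(2.0)], [np.float64(-0.0042), np.float64(-0.0004), 0, 0, 0, np.float64(2.0)], [np.float64(-0.0042), np.float64(-0.0006), 0, 0, 0, np.float64(2.0)], [np.float64(-0.0042), np.float64(-0.0007), 0, 0, 0, np.float64(2.0)], [np.float64(-0.0042), np.float64(-0.0009), 0, 0, 0, np.float64(2.0)], [np.float64(-0.0041), np.float64(-0.001), 0, 0, 0, np.float64(2.0)], [np.float64(-0.0041), np.float64(-0.0011), 0, 0, 0, np.float64(2.0)], [np.float64(-0.004), np.float64(-0.0013), 0, 0, 0, np.float64(2.0)], [np.float64(-0.004), np.float64(-0.0014), 0, 0, 0, np.float64(2.0)], [np.float64(-0.0039), np.float64(-0.0015), 0, 0, 0, np.float64(2.0)], [np.float64(-0.0039), np.float64(-0.0016), 0, 0, 0, np.float64(2.0)]]
[[np.float64(-0
[... 193 characters left out ...]
, [np.float64(-0.0036), np.float64(-0.0021), 0, 0, 0, np.float64(2.0)], [np.float64(-0.0036), np.float64(-0.0022), 0, 0, 0, np.float64(2.0)], [np.float64(-0.0035), np.float64(-0.0024), 0, 0, 0, np.float64(2.0)], [np.float64(-0.0034), np.float64(-0.0025), 0, 0, 0, np.float64(2.0)], [np.float64(-0.0033), np.float64(-0.0026), 0, 0, 0, np.float64(2.0)], [np.float64(-0.0032), np.float64(-0.0027), 0, 0, 0, np.float64(2.0)], [np.float64(-0.0031), np.float64(-0.0028), 0, 0, 0, np.float64(2.0)], [np.float64(-0.003), np.float64(-0.0029), 0, 0, 0, np.float64(2.0)], [np.float64(-0.0029), np.float64(-0.003), 0, 0, 0, np.float64(2.0)]]
[[np.float64(-0.0028), np.float64(-0.0031), 0, 0, 0, np.float64(2.0)]]
```

>>> {"fn": "step_arm", "kwargs": {"rows": [[-0.0002,-0.006,0,0,0,0],[-0.0005,-0.005,0,0,0,0],[-0.0005,-0.0015,0,0,0,0],[-0.0042,-0.0004,0,0,0,2],[-0.0042,-0.0005,0,0,0,2],[-0.0042,-0.0006,0,0,0,2],[-0.0042,-0.0007,0,0,0,2]]}}

```text
time: 8.85
position: [0.5293, 0.1429, 0.2048]
tool_rot: [0.778, 0.628, -0.0, 0.0]
ft_force: [0.1, 3.0, -0.5]
grip_width: 0.0004
grip_force: 1.5
```

```bash
python3 -c "
from arc import *
st(); bl((.555,.07),('top',))"
```

```text
t 8.85 pos [529.3 142.9 204.8] jig [-58.3 113.9] toolx yaw-jigy 4.41 tilt [ 0.0001 -0.0001] F jig [-0.78  2.87] -0.54 w 0.0004 q [ 0.06  0.74  1.77 -0.    0.64  0.27]
top block jig [-19.4  45.1] [ 80.3 100.6] yaw 6.22 41.8
```

```bash
sed -i 's/\[round(a,4),round(b,4),0,0,0,round(k,1)\]/[float(round(v,4)) for v in (a,b)]+[0,0,0,float(round(k,1))]/' arc.py; python3 -c "
from arc import *
th=np.arange(7,32,2.2); rows(path(th,14.4,6.2,-33,118.5),th+.5)"
```

```text
start [-58.8 113.6] 4.46
[[-0.003, -0.0009, 0, 0, 0, 3.0], [-0.0045, -0.0012, 0, 0, 0, 2.2], [-0.0044, -0.0013, 0, 0, 0, 2.2], [-0.0044, -0.0015, 0, 0, 0, 2.2], [-0.0043, -0.0016, 0, 0, 0, 2.2], [-0.0042, -0.0018, 0, 0, 0, 2.2], [-0.0042, -0.0019, 0, 0, 0, 2.2], [-0.0041, -0.0021, 0, 0, 0, 2.2], [-0.004, -0.0022, 0, 0, 0, 2.2], [-0.0039, -0.0024, 0, 0, 0, 2.2], [-0.0038, -0.0025, 0, 0, 0, 2.2], [-0.0037, -0.0026, 0, 0, 0, 2.2]]
```

>>> {"fn": "step_arm", "kwargs": {"rows": [[-0.003,-0.001,0,0,0,3.0],[-0.0045,-0.0012,0,0,0,2.2],[-0.0044,-0.0013,0,0,0,2.2],[-0.0044,-0.0015,0,0,0,2.2],[-0.0043,-0.0016,0,0,0,2.2],[-0.0042,-0.0018,0,0,0,2.2],[-0.0042,-0.0019,0,0,0,2.2],[-0.0041,-0.0021,0,0,0,2.2],[-0.004,-0.0022,0,0,0,2.2],[-0.0039,-0.0024,0,0,0,2.2]]}}

```text
time: 10.15
position: [0.4884, 0.1256, 0.2049]
tool_rot: [0.639, 0.769, -0.0, 0.0]
ft_force: [0.4, 1.0, -0.1]
grip_width: 0.0004
grip_force: 0.9
```

```bash
cat >> arc.py <<'E'
def look(xy,v=1):
    st(); d=camera("top"); (c0,s,a),z,m=fitblock(d,xy=xy); th=((a-JY+20)%90)-20
    j=jig(c0); t=np.radians(th); n=np.array([-np.sin(t),np.cos(t)]); e=np.array([np.cos(t),np.sin(t)])
    ln,le=(s if abs(((a-JY-90-th)+90)%180-90)<20 else s[::-1])
    # visible extent along n and e from points
    P=(world(d)[m][:,:2]*1000-O)@RJ; u=P@n; w=P@e; front=np.percentile(u,.5); ew=np.percentile(w,[.5,99.5])
    c=-(ew.mean()); print("yaw",round(th,2),"front·n (post 8)",round(front,1),"e-range",np.round(ew,1),"c",round(c,1),"centre",np.round((front+50)*n-c*e,1)); return th,c
E
python3 -c "
from arc import *
th0,c=look((.53,.05)); 
th=np.arange(th0+2,60,2.2)[:12]; rows(path(th,c,th0,-33,118.5),th+.5)"
```

```text
t 10.15 pos [488.4 125.6 204.9] jig [-92.5  85.6] toolx yaw-jigy 27.17 tilt [-0.0001 -0.0005] F jig [0.11 1.09] -0.1 w 0.0004 q [ 0.03  0.71  1.88 -0.    0.56 -0.15]
yaw 26.97 front·n (post 8) 7.1 e-range [-58.2  40.6] c 8.8 centre [-33.7  46.9]
start [-93.1  85.1] 27.23
[[-0.001, -0.0013, 0, 0, 0, 2.2], [-0.0038, -0.0025, 0, 0, 0, 2.2], [-0.0037, -0.0027, 0, 0, 0, 2.2], [-0.0036, -0.0028, 0, 0, 0, 2.2], [-0.0035, -0.0029, 0, 0, 0, 2.2], [-0.0033, -0.003, 0, 0, 0, 2.2], [-0.0032, -0.0031, 0, 0, 0, 2.2], [-0.0031, -0.0033, 0, 0, 0, 2.2], [-0.003, -0.0034, 0, 0, 0, 2.2], [-0.0029, -0.0035, 0, 0, 0, 2.2], [-0.0027, -0.0036, 0, 0, 0, 2.2], [-0.0026, -0.0037, 0, 0, 0, 2.2]]
```

>>> {"fn": "step_arm", "kwargs": {"rows": [[-0.0012,-0.0025,0,0,0,2.2],[-0.0038,-0.0025,0,0,0,2.2],[-0.0037,-0.0027,0,0,0,2.2],[-0.0036,-0.0028,0,0,0,2.2],[-0.0035,-0.0029,0,0,0,2.2],[-0.0033,-0.003,0,0,0,2.2],[-0.0032,-0.0031,0,0,0,2.2],[-0.0031,-0.0033,0,0,0,2.2],[-0.003,-0.0034,0,0,0,2.2],[-0.0029,-0.0035,0,0,0,2.2]]}}

```text
time: 11.45
position: [0.4563, 0.0961, 0.2047]
tool_rot: [0.481, 0.877, -0.001, -0.001]
ft_force: [-1.1, 3.3, 0.4]
grip_width: 0.0006
grip_force: 1.4
```

```bash
python3 -c "
from arc import *
th0,c=look((.51,.04)); 
th=np.arange(th0+2,84,2.2)[:12]; rows(path(th,c,th0,-33,118),th+.5)"
```

```text
t 11.45 pos [456.3  96.1 204.7] jig [-114.8   48.2] toolx yaw-jigy 49.13 tilt [-0.0029 -0.    ] F jig [-2.02  2.83] 0.43 w 0.0006 q [-0.03  0.69  1.97 -0.    0.48 -0.6 ]
yaw 47.81 front·n (post 8) 6.9 e-range [-55.7  43.2] c 6.2 centre [-46.4  33.6]
start [-115.    47.8] 49.19
[[-0.0007, -0.0013, 0, 0, 0, 1.1], [-0.0027, -0.0036, 0, 0, 0, 2.2], [-0.0025, -0.0037, 0, 0, 0, 2.2], [-0.0024, -0.0038, 0, 0, 0, 2.2], [-0.0022, -0.0039, 0, 0, 0, 2.2], [-0.0021, -0.0039, 0, 0, 0, 2.2], [-0.002, -0.004, 0, 0, 0, 2.2], [-0.0018, -0.0041, 0, 0, 0, 2.2], [-0.0017, -0.0041, 0, 0, 0, 2.2], [-0.0015, -0.0042, 0, 0, 0, 2.2], [-0.0014, -0.0042, 0, 0, 0, 2.2], [-0.0012, -0.0043, 0, 0, 0, 2.2]]
```

>>> {"fn": "step_arm", "kwargs": {"rows": [[-0.0006,-0.002,0,0,0,1.5],[-0.0027,-0.0036,0,0,0,2.2],[-0.0025,-0.0037,0,0,0,2.2],[-0.0024,-0.0038,0,0,0,2.2],[-0.0022,-0.0039,0,0,0,2.2],[-0.0021,-0.0039,0,0,0,2.2],[-0.002,-0.004,0,0,0,2.2],[-0.0018,-0.0041,0,0,0,2.2],[-0.0017,-0.0041,0,0,0,2.2],[-0.0015,-0.0042,0,0,0,2.2],[-0.0014,-0.0042,0,0,0,2.2],[-0.0012,-0.0043,0,0,0,2.2]]}}

```text
time: 13.0
position: [0.434, 0.0505, 0.2047]
tool_rot: [0.274, 0.962, -0.0, -0.002]
ft_force: [-1.9, 2.4, 1.5]
grip_width: 0.0001
grip_force: 1.7
```

```bash
sed -i 's/th=((a-JY+20)%90)-20/th=((a-JY+5)%90)-5; th=th+90 if th<15 else th/' arc.py; python3 -c "
from arc import *
th0,c=look((.51,.04)); 
th=np.arange(th0+2,93,2.0)[:12]; rows(path(th,c,th0,-33,118),th)"
```

```text
t 13.0 pos [434.   50.5 204.7] jig [-123.1   -2. ] toolx yaw-jigy 74.87 tilt [-0.0039  0.0004] F jig [-2.51  1.8 ] 1.54 w 0.0001 q [-0.14  0.68  2.05 -0.    0.42 -1.16]
yaw 72.23 front·n (post 8) 7.0 e-range [-52.8  45.9] c 3.4 centre [-55.4  14.1]
start [-123.    -2.3] 74.91
[[-0.0005, -0.0003, 0, 0, 0, -0.7], [-0.0009, -0.0039, 0, 0, 0, 2.0], [-0.0008, -0.004, 0, 0, 0, 2.0], [-0.0007, -0.004, 0, 0, 0, 2.0], [-0.0005, -0.004, 0, 0, 0, 2.0], [-0.0004, -0.004, 0, 0, 0, 2.0], [-0.0003, -0.004, 0, 0, 0, 2.0], [-0.0001, -0.004, 0, 0, 0, 2.0], [-0.0, -0.004, 0, 0, 0, 2.0], [0.0001, -0.004, 0, 0, 0, 2.0]]
```

>>> {"fn": "step_arm", "kwargs": {"rows": [[-0.0041,0.0028,0,0,0,0],[0.0045,0.0066,0,0,0,-2.5],[0.0035,-0.0024,0,0,0,0]]}}

```text
time: 13.42
position: [0.4392, 0.0578, 0.2048]
tool_rot: [0.295, 0.956, -0.0, -0.0]
ft_force: [-3.4, 3.9, 1.8]
grip_width: 0.0003
grip_force: 2.4
```

```bash
python3 -c "
from arc import *
th0,c=look((.51,.04)); 
th=np.arange(th0+1,93,1.5)[:14]; rows(path(th,c,th0,-29,118),th)"
```

```text
t 13.43 pos [439.2  57.8 204.8] jig [-120.3    6.5] toolx yaw-jigy 72.35 tilt [-0.0005  0.    ] F jig [-4.4   2.73] 1.8 w 0.0003 q [-0.12  0.68  2.03 -0.    0.43 -1.09]
yaw 72.37 front·n (post 8) 6.9 e-range [-53.   45.7] c 3.7 centre [-55.4  13.8]
start [-120.2    6.3] 72.34
[[-0.0031, -0.0029, 0, 0, 0, 1.0], [-0.0008, -0.0029, 0, 0, 0, 1.5], [-0.0008, -0.0029, 0, 0, 0, 1.5], [-0.0007, -0.0029, 0, 0, 0, 1.5], [-0.0006, -0.0029, 0, 0, 0, 1.5], [-0.0005, -0.0029, 0, 0, 0, 1.5], [-0.0005, -0.003, 0, 0, 0, 1.5], [-0.0004, -0.003, 0, 0, 0, 1.5], [-0.0003, -0.003, 0, 0, 0, 1.5], [-0.0003, -0.003, 0, 0, 0, 1.5], [-0.0002, -0.003, 0, 0, 0, 1.5], [-0.0001, -0.003, 0, 0, 0, 1.5]]
[[-0.0, -0.003, 0, 0, 0, 1.5], [0.0, -0.003, 0, 0, 0, 1.5]]
```

>>> {"fn": "step_arm", "kwargs": {"rows": [[-0.0005,-0.002,0,0,0,1.0],[-0.0008,-0.0029,0,0,0,1.5],[-0.0008,-0.0029,0,0,0,1.5],[-0.0007,-0.0029,0,0,0,1.5],[-0.0006,-0.0029,0,0,0,1.5],[-0.0005,-0.0029,0,0,0,1.5],[-0.0005,-0.003,0,0,0,1.5],[-0.0004,-0.003,0,0,0,1.5]]}}

```text
time: 14.48
position: [0.4338, 0.0348, 0.2047]
tool_rot: [0.197, 0.98, -0.0, -0.001]
ft_force: [-3.1, 2.2, 0.5]
grip_width: 0.0008
grip_force: 2.2
```

```bash
python3 -c "
from arc import *
th0,c=look((.51,.04)); 
th=np.arange(th0+1,91,1.)[:14]; rows(path(th,c,th0,-27,116.5),th)"
```

```text
t 14.47 pos [433.8  34.8 204.7] jig [-118.8  -17. ] toolx yaw-jigy 83.88 tilt [-0.0015  0.0002] F jig [-3.62  1.16] 0.51 w 0.0008 q [-0.18  0.68  2.05 -0.    0.41 -1.35]
yaw 84.08 front·n (post 8) 7.1 e-range [-51.6  47.2] c 2.2 centre [-57.1   3.7]
start [-118.7  -17.3] 83.9
[[-0.0004, -0.0017, 0, 0, 0, 1.2], [-0.0002, -0.0019, 0, 0, 0, 1.0], [-0.0002, -0.002, 0, 0, 0, 1.0], [-0.0001, -0.002, 0, 0, 0, 1.0], [-0.0001, -0.002, 0, 0, 0, 1.0], [-0.0001, -0.002, 0, 0, 0, 1.0]]
```

>>> {"fn": "step_arm", "kwargs": {"rows": [[-0.0003,-0.0018,0,0,0,1.1],[-0.0002,-0.0019,0,0,0,1],[-0.0002,-0.002,0,0,0,1],[-0.0001,-0.002,0,0,0,1],[0,-0.002,0,0,0,1],[0,-0.001,0,0,0,0.8]]}}

```text
time: 15.28
position: [0.4329, 0.0242, 0.2047]
tool_rot: [0.147, 0.989, 0.0, -0.001]
ft_force: [-4.7, 1.8, 0.2]
grip_width: 0.0001
grip_force: 2.7
```

>>> {"fn": "step_arm", "kwargs": {"rows": [[0.0005,-0.0001,0,0,0,0],[0,0,0,0,0,0]]}}

```text
time: 15.52
position: [0.4331, 0.0241, 0.2047]
tool_rot: [0.147, 0.989, -0.0, -0.002]
ft_force: [-5.5, 1.0, 1.1]
grip_width: 0.0009
grip_force: 2.9
```

```bash
python3 -c "
from arc import *
look((.51,.04))"
```

```text
t 15.53 pos [433.1  24.1 204.7] jig [-116.4  -27.5] toolx yaw-jigy 89.71 tilt [-0.003   0.0004] F jig [-5.56 -0.66] 1.09 w 0.0009 q [-0.2   0.68  2.05 -0.    0.41 -1.48]
yaw 89.38 front·n (post 8) 7.3 e-range [-50.9  47.7] c 1.6 centre [-57.3  -1. ]
```

>>> {"fn": "step_arm", "kwargs": {"rows": [[0.0005,-0.0001,0,0,0,0],[0.0005,-0.0001,0,0,0,0],[0,0,0,0,0,0]]}}

```text
time: 15.95
position: [0.4334, 0.0241, 0.2047]
tool_rot: [0.147, 0.989, 0.0, -0.002]
ft_force: [-6.8, 0.9, 3.0]
grip_width: 0.0004
grip_force: 3.5
```

>>> {"fn": "step_arm", "kwargs": {"rows": [[0.0005,-0.0001,0,0,0,0],[0,0,0,0,0,0]]}}

```text
time: 16.2
position: [0.4336, 0.024, 0.2047]
tool_rot: [0.147, 0.989, 0.0, -0.003]
ft_force: [-6.8, 1.1, 2.9]
grip_width: 0.0006
grip_force: 3.8
```

```bash
python3 -c "
from arc import *
look((.51,.04))"
```

```text
t 16.2 pos [433.6  24.  204.7] jig [-115.9  -27.4] toolx yaw-jigy 89.72 tilt [-0.0059  0.0009] F jig [-6.82 -0.92] 2.91 w 0.0006 q [-0.2   0.68  2.05 -0.    0.42 -1.48]
yaw 89.72 front·n (post 8) 7.2 e-range [-50.6  48.1] c 1.3 centre [-57.2  -1. ]
```

>>> {"fn": "step_arm", "kwargs": {"rows": [[-0.0096,0.0029,0,0,0,0],[-0.0096,0.0029,0,0,0,0],[0,0,0.03,0,0,0],[0,0,0.03,0,0,0],[0.0117,0.009,0,0,0,-10],[0.0117,0.009,0,0,0,-10],[0.0117,0.009,0,0,0,-10],[0.0117,0.009,0,0,0,-10],[0.0117,0.009,0,0,0,-10],[0.0117,0.009,0,0,0,-10],[0.0117,0.009,0,0,0,-10],[0.0117,0.009,0,0,0,-10]], "jaw": 0.05}}

```text
time: 17.75
position: [0.5108, 0.1019, 0.2649]
tool_rot: [0.751, 0.661, 0.001, 0.001]
ft_force: [1.1, -0.1, 0.1]
grip_width: 0.0497
grip_force: 0.0
```

>>> {"fn": "step_arm", "kwargs": {"rows": [[0.0117,0.009,0,0,0,-10],[0,0,0,0,0,0]]}}

```text
time: 18.0
position: [0.5227, 0.111, 0.265]
tool_rot: [0.803, 0.596, 0.001, 0.001]
ft_force: [-0.8, -0.6, -0.6]
grip_width: 0.0503
grip_force: 0.0
```

```bash
python3 -c "
from arc import *
look((.5,.03)); bl((.5,.03),('side',))
d=camera('top');cv2.imwrite('pics/flush.png',cv2.resize(d['pixels'][210:410,195:475],None,fx=2.8,fy=2.8,interpolation=cv2.INTER_CUBIC))"
```

```text
t 18.0 pos [522.7 111.  265. ] jig [-55.5  81.4] toolx yaw-jigy -0.15 tilt [ 0.0037 -0.0001] F jig [-0.55 -0.83] -0.55 w 0.0503 q [-0.    0.62  1.78 -0.    0.74  0.29]
yaw 89.95 front·n (post 8) 7.6 e-range [-50.7  19.9] c 15.4 centre [-57.7 -15.3]
side block jig [-76.2   0.9] [101.7  64. ] yaw -0.14 40.8
```

View pics/flush.png

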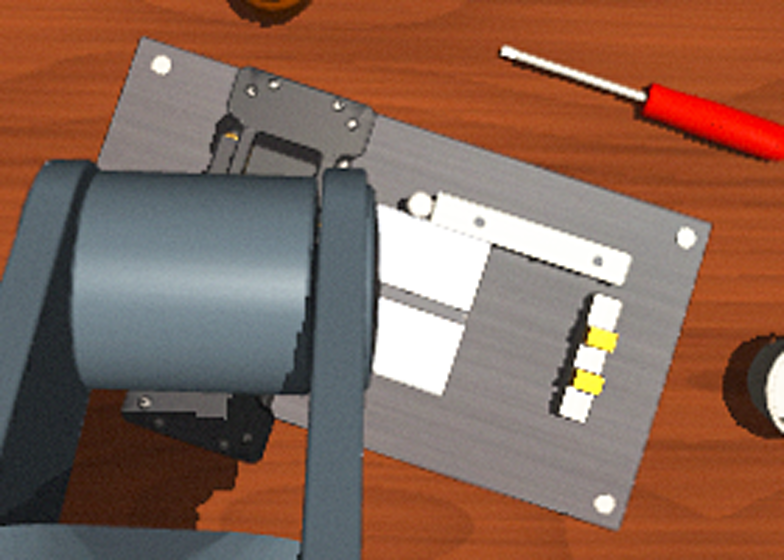

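The block lies flush along the post and rail (crop ~(430,300)), with its groove aimed at the gap between the brass blocks at (590,357). Now I lower the two fingers behind it and slide.

>>> {"fn": "step_arm", "kwargs": {"rows": [[0,0,-0.03,0,0,0],[0,0,-0.03,0,0,0],[-0.0014,-0.0048,0,0,0,0],[-0.0014,-0.0048,0,0,0,0],[-0.0014,-0.0048,0,0,0,0],[-0.0014,-0.0048,0,0,0,0],[-0.0014,-0.0048,0,0,0,0],[-0.0014,-0.0048,0,0,0,0],[-0.0014,-0.0048,0,0,0,0],[-0.0014,-0.0048,0,0,0,0]]}}

```text
time: 19.4
position: [0.5106, 0.072, 0.2048]
tool_rot: [0.804, 0.595, 0.0, 0.0]
ft_force: [1.7, 4.0, 2.4]
grip_width: 0.0501
grip_force: 2.0
```

```bash
python3 -c "
from arc import *
look((.49,.0))"
```

```text
t 19.4 pos [510.6  72.  204.8] jig [-55.9  40.5] toolx yaw-jigy -0.32 tilt [ 0.0008 -0.0001] F jig [0.53 4.33] 2.44 w 0.0501 q [-0.08  0.71  1.85 -0.    0.58  0.22]
yaw 15.78 front·n (post 8) -65.1 e-range [-96.9 -20.5] c 58.7 centre [-52.4 -30.5]
```

```bash
cat >> arc.py <<'E'
def front():
    st(); d=camera("top"); P=world(d); J=(P[...,:2]*1000-O)@RJ; z=P[...,2]*1000
    m=(z>38)&(z<45)&(J[...,0]>-125)&(J[...,0]<5)&(J[...,1]>-124)&(J[...,1]<40)
    x,y=J[m].T; xs=[];ys=[]
    for a in range(-100,-12,4):
        k=(x>=a)&(x<a+4)
        if k.sum()>5: xs.append(a+2); ys.append(np.percentile(y[k],2))
    k,b=np.polyfit(xs,ys,1); k2=abs(np.polyval([k,b],xs)-ys)<2; k,b=np.polyfit(np.array(xs)[k2],np.array(ys)[k2],1)
    yb=y.min(); q=(y<yb+30); print("front slope deg",round(np.degrees(np.arctan(k)),2),"front y@-58",round(b-58*k,1),"x range",np.round(np.percentile(x[q],[1,99]),1))
E
python3 -c "
from arc import *
front()"
```

```text
t 19.45 pos [510.4  71.4 204.7] jig [-55.9  40. ] toolx yaw-jigy -0.32 tilt [ 0.0001 -0.0005] F jig [0.04 2.16] 1.51 w 0.05 q [-0.08  0.71  1.85 -0.    0.58  0.22]
front slope deg -0.58 front y@-58 -71.6 x range [-85.5  -8.3]
```

>>> {"fn": "step_arm", "kwargs": {"rows": [[-0.0014,-0.0048,0,0,0,0],[-0.0014,-0.0048,0,0,0,0],[-0.0014,-0.0048,0,0,0,0],[-0.0014,-0.0048,0,0,0,0],[-0.0014,-0.0048,0,0,0,0],[-0.0014,-0.0048,0,0,0,0],[-0.0014,-0.0048,0,0,0,0],[-0.0014,-0.0048,0,0,0,0],[-0.0011,-0.0036,0,0,0,0]]}}

```text
time: 20.62
position: [0.4979, 0.0299, 0.2046]
tool_rot: [0.804, 0.595, -0.0, -0.0]
ft_force: [0.6, 2.2, -2.8]
grip_width: 0.0498
grip_force: 1.3
```

```bash
python3 -c "
from arc import *
front()"
```

```text
t 20.62 pos [497.9  29.9 204.6] jig [-56.   -3.4] toolx yaw-jigy -0.34 tilt [-0.0006  0.0001] F jig [-0.06  2.31] -2.81 w 0.0498 q [-0.16  0.7   1.89 -0.    0.55  0.13]
front slope deg 67.24 front y@-58 -171.6 x range [-9.1 -8.6]arc.py:26: RankWarning: Polyfit may be poorly conditioned
  k,b=np.polyfit(xs,ys,1); k2=abs(np.polyval([k,b],xs)-ys)<2; k,b=np.polyfit(np.array(xs)[k2],np.array(ys)[k2],1)
arc.py:26: RankWarning: Polyfit may be poorly conditioned
  k,b=np.polyfit(xs,ys,1); k2=abs(np.polyval([k,b],xs)-ys)<2; k,b=np.polyfit(np.array(xs)[k2],np.array(ys)[k2],1)
```

>>> {"fn": "step_arm", "kwargs": {"rows": [[-0.0006,-0.0019,0,0,0,0],[-0.0006,-0.0019,0,0,0,0],[-0.0003,-0.001,0,0,0,0],[-0.0003,-0.001,0,0,0,0]]}}

```text
time: 21.18
position: [0.4962, 0.0245, 0.2047]
tool_rot: [0.804, 0.595, -0.0, -0.0]
ft_force: [0.8, 2.5, -1.6]
grip_width: 0.0502
grip_force: 1.4
```

>>> {"fn": "step_arm", "kwargs": {"rows": [[-0.0003,-0.001,0,0,0,0],[-0.0003,-0.001,0,0,0,0]]}}

```text
time: 21.42
position: [0.4956, 0.0224, 0.2047]
tool_rot: [0.804, 0.595, -0.0, -0.0]
ft_force: [0.3, 3.2, -2.0]
grip_width: 0.05
grip_force: 1.4
```

>>> {"fn": "step_arm", "kwargs": {"rows": [[-0.0003,-0.001,0,0,0,0],[-0.0003,-0.001,0,0,0,0]]}}

```text
time: 21.68
position: [0.495, 0.0204, 0.2047]
tool_rot: [0.804, 0.595, -0.0, -0.0]
ft_force: [-0.0, 3.8, -1.3]
grip_width: 0.0502
grip_force: 1.4
```

>>> {"fn": "step_arm", "kwargs": {"rows": [[-0.0003,-0.001,0,0,0,0]]}}

```text
time: 21.8
position: [0.4948, 0.0198, 0.2047]
tool_rot: [0.804, 0.595, 0.0, -0.0]
ft_force: [1.5, 9.6, -1.6]
grip_width: 0.0498
grip_force: 4.9
```

>>> {"fn": "step_arm", "kwargs": {"rows": [[-0.0001,-0.0003,0,0,0,0],[0,0,0,0,0,0]]}}

```text
time: 22.05
position: [0.4948, 0.0198, 0.2047]
tool_rot: [0.804, 0.595, 0.0, -0.0]
ft_force: [1.8, 7.7, -1.1]
grip_width: 0.05
grip_force: 3.9
```

>>> {"fn": "step_arm", "kwargs": {"rows": [[-0.0002,-0.0006,0,0,0,0],[0,0,0,0,0,0]]}}

```text
time: 22.3
position: [0.4946, 0.0197, 0.2048]
tool_rot: [0.804, 0.595, 0.001, -0.001]
ft_force: [1.0, 10.2, -1.3]
grip_width: 0.05
grip_force: 5.4
```

>>> {"fn": "step_arm", "kwargs": {"rows": [[0,0,0,0,0,0],[0,0,0,0,0,0]]}}

```text
time: 22.55
position: [0.4946, 0.0197, 0.2048]
tool_rot: [0.804, 0.595, 0.001, -0.0]
ft_force: [2.3, 10.6, -2.3]
grip_width: 0.0501
grip_force: 5.3
```

>>> {"fn": "step_arm", "kwargs": {"rows": [[-0.0001,-0.0003,0,0,0,0],[0,0,0,0,0,0],[0,0,0,0,0,0],[0,0,0,0,0,0],[0,0,0,0,0,0],[0,0,0,0,0,0],[0,0,0,0,0,0],[0,0,0,0,0,0],[0,0,0,0,0,0],[0,0,0,0,0,0]]}}

```text
time: 23.8
position: [0.4946, 0.0196, 0.2048]
tool_rot: [0.804, 0.595, 0.001, -0.001]
ft_force: [1.9, 11.5, -2.4]
grip_width: 0.0499
grip_force: 6.1
```

>>> {"fn": "step_arm", "kwargs": {"rows": [[0.003,0.0096,0,0,0,0],[0.006,0.0192,0,0,0,0],[0,0,0.06,0,0,0],[0,0,0.06,0,0,0],[0.02,0.055,0.02,0,0,0],[0.02,0.055,0,0,0,0],[0.02,0.055,0,0,0,0],[0,0.055,0,0,0,0],[0,0.055,0,0,0,0],[0,0.055,0,0,0,0]]}}

```text
time: 25.05
position: [0.5635, 0.3785, 0.3449]
tool_rot: [0.804, 0.595, 0.0, 0.001]
ft_force: [0.0, -0.7, 0.3]
grip_width: 0.0496
grip_force: 0.0
```

```bash
python3 -c "
from arc import *
look((.477,-.04)); bl((.477,-.04)); front()
d=camera('top');cv2.imwrite('pics/end.png',cv2.resize(d['pixels'][210:410,195:475],None,fx=2.8,fy=2.8,interpolation=cv2.INTER_CUBIC))"
```

```text
t 25.05 pos [563.5 378.5 344.9] jig [-93.  349.4] toolx yaw-jigy -0.33 tilt [ 0.0012 -0.0011] F jig [ 0.22 -0.63] 0.27 w 0.0496 q [ 0.43  0.66  1.34 -0.    1.13  0.72]
yaw 89.4 front·n (post 8) 7.2 e-range [-125.6  -26.7] c 76.1 centre [-58.  -75.5]
top block jig [-57.  -75.9] [100.8 100.7] yaw -0.37 41.9
side block jig [-57.3 -82.4] [120.8 103.5] yaw -0.33 40.9
t 25.2 pos [562.8 379.5 344.7] jig [-94.  350.2] toolx yaw-jigy -0.08 tilt [ 0.0014 -0.0004] F jig [-0.23 -0.7 ] 0.3 w 0.0499 q [ 0.43  0.66  1.34 -0.    1.13  0.72]
front slope deg -0.11 front y@-58 -121.6 x range [-106.8   -8.6]
```

View pics/end.png

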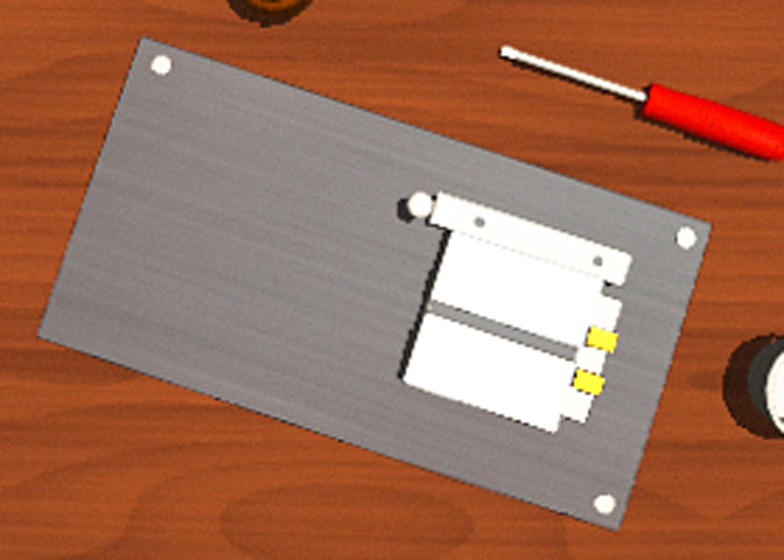

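The block sits flush with the rail and stop, and its groove (crop ~(505,330)) points at the gap between the brass blocks at (595,360). The arm is clear, so I hand in.

```bash
python3 -c "
from rig import hand_in
print(hand_in())"
```

```text
the job is handed in; nothing more can be done
None
```

I turned the block a quarter turn against the post and slid it along the rail to the stop. I pressed it there for just over a second, pushing with about 11 N at the wrist, and handed the job in at about 25 s. In the last picture it was flush with rail and stop, groove in line with the gap. The hand-in gave no verdict.

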